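Sweep the bottle caps into the catch tray

ROBOT

A 6-joint arm with a two-finger parallel gripper is mounted at the origin on the work surface. World frame = base frame: x ahead of the robot, y to its left, z up, the work surface at z = 0. Lengths are in m, angles in rad, forces in N, time in s.
With the tool pointing down it reaches from about 0.3 to 0.75 m from the base axis. Payload 8.5 kg.
Tool frame: the origin (TCP) lies on the centre line of the jaws, within the pads' length; the fingertips stand 22 mm ahead of it and the grasp point (between the pads) lies 3 mm ahead of it (env.finger_overhang is the distance from the TCP to the fingertips, in m); z points along the fingers, y is the line along which they close (so a half turn about z gives the same grasp; the last joint's range is limited). The gripper opens to 85 mm and grips with 20 to 120 N. Pads are 22 mm wide; open, the fingers measure 114 mm over their backs; the gripper's body (76 mm by 85 mm) begins 54 mm behind the grasp point. The pads swing forward as they close: fully open they stand 13 mm farther back than shut.
Start: joints at [0.932, 0.381, 1.297, -0, 1.464, -0.215], TCP at [0.226, 0.501, 0.253] pointing down, gripper open.
Joint ranges: [-3.11, 3.11], [-0.89, 2.33], [0.22, 2.48], [-1.42, 4.56], [0.17, 2.85], [-2.88, 2.88]. Speed limits (rad/s): [2.39, 2.39, 3.14, 3.14, 3.14, 3.14].

INTERFACE

Orientations are given as a unit quaternion [w, x, y, z].
In Python, from cell import env, vision gives the robot as it stands.
- The arm moves only by the tool drive_tool, never from a script. Its argument "plan" is a list of rows, each a list of 7 numbers: the finger opening in cm, from 0 to 8.54, then the shift along the tool's x, y, z in cm, then the turn, a rotation vector about the tool's x, y, z in rad. In form: [[claw, tx, ty, tz, rx, ry, rz], ...]. A call has 1 to 5 rows; each row shifts and turns the commanded pose from where the row before left it, along the tool's axes as they then stand; what a row does not reach is not made up. A row lasts 1/10 s, in which the tool goes at most 50 mm and 8.59 degrees, less where a joint would pass 70% of its speed; a pose out of reach is approached as far as the arm can. A call with a gripper value outside its range is refused whole. The fingers move at their own pace and stop on an object; "newtons" is the grip in N (left out, the last holds). Time passes only in rows, so rows that do not move let the fingers close. It gives the time, the measured TCP pose, the force, the opening and the grip force at its end, in the units of the state.
- env.sense(): the state, without advancing time (a new reading comes with each control period).
- vision.get_image(name): name is "side" or "top" or "wrist"; returns a dict with "frame" (384x512x3 uint8, red, green, blue), "intrinsics" (3x3 intrinsics, pixels), "camera_from_world" (4x4, takes a point from world to camera coordinates). Camera axes: x right, y down, z forward; pixel columns grow to the right and rows downward; lengths in m; the calibration is good to about 2 mm. A picture is of the moment at which its call begins. There is no depth.
- env.finish_job(): hands the job in; it is judged then, once.
The state is a dict: "time_s": time; "joint_pos": joint angles; "joint_velocities": joint speeds; "effort": joint torques, N m; "tcp_pos": TCP position; "eef_rot": TCP orientation; "ft_force": force on the tool from outside, world axes, zero at the start; "moment": the same for the moment, N m; "grip_width": opening from 0.0 (shut) to 1.0 (fully open); "gripper_force": force on a finger pad.
Only numpy, scipy, OpenCV 4.12 (cv2) and the standard library are available. Lean on these libraries where they do the work, as an engineer would, in place of code of your own. Each camera call takes 0.05 s, during which the arm holds its last target. There are 200 camera calls.

TASK

Clear the snack bar: with closed fingers, sweep the three yellow bottle caps across the dark wooden board and over its edge into the empty red catch tray, none of them into the white snack tray. Only push the caps along the board: do not pinch them, press down on them or pick them up. Leave the salt shaker, the dip jar and the remote control where they stand.

Things in the scene. Friction and masses are not known exactly. Their poses are not given: they have to be found in the camera images.
- board: dark wooden serving board, a fixed flat slab 280 mm along its x, 320 mm along its y and 40 mm high (top at world z = 0.040), with no rim; origin at the centre of its underside on the counter. It is turned up to about 9 degrees on the counter. A tray stands along each of its two ends (+y and -y): on some starts the red one is at +y, on others at -y
- catch_tray: empty red open tray, fixed, 280 mm along its x, 130 mm along its y, 34 mm high with walls and floor 5 mm thick, same yaw as the board; origin at the centre of its underside. Its near wall is 1 mm from the board's end and its rim 6 mm below the board's top, so a cap pushed past the board's edge drops in. The centre of the tray is 226 mm from the board's centre, along the board's +y or -y
- snack_tray: white open tray of the same size and fixed in the same way at the board's other end, with flat crackers in it (no higher than 12 mm, part of the tray); origin at the centre of its underside
- cap1: yellow metal twist-off bottle cap, a disc 34 mm in diameter and 11 mm high, 10 to 17 g, lying flat and loose on the board with its closed side up; origin at the centre of its underside. It slides when pushed; its yaw means nothing. This one starts in the strip of the board nearer the robot (70 to 100 mm from the board's middle line along its -x)
- cap2: yellow metal twist-off bottle cap, a disc 34 mm in diameter and 11 mm high, 10 to 17 g, lying flat and loose on the board with its closed side up; origin at the centre of its underside. It slides when pushed; its yaw means nothing. This one starts in the strip farther from the robot (70 to 100 mm along the board's +x), in its -y half
- cap3: yellow metal twist-off bottle cap, a disc 34 mm in diameter and 11 mm high, 10 to 17 g, lying flat and loose on the board with its closed side up; origin at the centre of its underside. It slides when pushed; its yaw means nothing. This one starts in the strip farther from the robot (70 to 100 mm along the board's +x), in its +y half
- shaker: clear salt shaker with a steel top, 38 mm in diameter, 55 mm high, standing loose on the board's middle line (within 10 mm of the board's x = 0); origin at the centre of its underside. To be left alone
- dip_jar: small dip jar with a green lid, 42 mm in diameter, 50 mm high, standing loose on the board's middle line (within 10 mm of the board's x = 0), in the other half from the shaker; origin at the centre of its underside. To be left alone
- remote: black remote control, 160 x 45 x 18 mm, long along its x, lying loose on the counter beyond the board's far side; origin at the centre of its underside. To be left alone

How it is judged:
By the outcome, as a careful person would: the job done as asked, in the order asked, and still so for the second after the job is handed in, with the robot touching nothing.
It also fails if it takes over 64 s, if anything falls off the work surface, if the arm or the gripper's body presses on something with over 40 N, if the wrist force passes 120 N, or if a joint passes its speed limit or range.

## Working session

There is one attempt and no reset: what is moved stays moved. The work goes in short steps, Python scripts to look and compute and a tool call to move; the robot and the scene stay as the last step left them, time stands still between calls to the robot, and variables do not carry over. Pictures are saved under pics/ and viewed, at most 10 in all, crops included, and the job is handed in when it is done.

Besides the shell and the picture viewer there is one more tool, called after "Emit:" by a JSON object that holds its "fn" and its "kwargs". drive_tool: Moves the arm, as the interface text tells. Its arguments: {"type":"object","properties":{"plan":{"type":"array"},"newtons":{"type":"number"}},"required":["plan"]}

```bash
mkdir -p pics; ls; python3 - <<'E'
from cell import env, vision
import cv2, numpy as np
ims=[]
for n in("top","side"):
    d=vision.get_image(n); np.savez(f"pics/{n}0.npz",**d); cv2.imwrite(f"pics/{n}0.png",d["frame"][:,:,::-1])
    print(n,d["intrinsics"].tolist(),np.round(d["camera_from_world"],4).tolist())
s=env.sense();print(s["tcp_pos"],s["eef_rot"],s["time_s"],s["ft_force"],env.finger_overhang)
E
```

```text
pics
top [[483.07036078161747, 0.0, 256.5213920819424], [0.0, 483.07036078161747, 191.7569750235836], [0.0, 0.0, 1.0]] [[0.0004, -1.0, -0.0086, 0.0211], [-0.9934, 0.0006, -0.1149, 0.628], [0.1149, 0.0086, -0.9933, 1.0312], [0.0, 0.0, 0.0, 1.0]]
side [[358.0925293650474, 0.0, 255.22058354704163], [0.0, 358.0925293650474, 192.36471909711292], [0.0, 0.0, 1.0]] [[-0.8185, -0.5745, 0.0004, 0.5329], [-0.3187, 0.4535, -0.8323, 0.2498], [0.478, -0.6814, -0.5543, 0.4115], [0.0, 0.0, 0.0, 1.0]]
[0.22606056 0.50115877 0.25278244] [-2.53709299e-04  2.10330450e-01  9.77630148e-01 -5.75070562e-04] 0.1 [-0.0230961  -0.1816564   0.14346686] 0.022
```

View pics/top0.png

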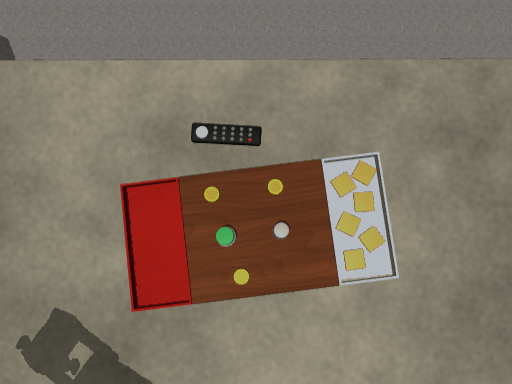

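View pics/side0.png

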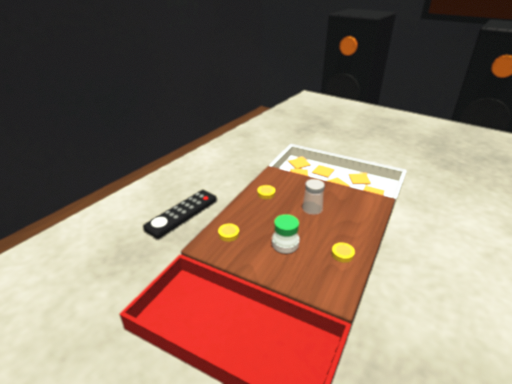

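The top view shows the red tray on the left (+y) and the caps near (211,194), (275,187) and (241,277). The jar lid is at (226,236) and the shaker at (281,230). The side view agrees. Next I'll measure positions.

```bash
cat >h.py <<'E'
import numpy as np, cv2
def ray(d,uv,z):
    K,T=d["intrinsics"],d["camera_from_world"]; R,t=T[:3,:3],T[:3,3]
    c=-R.T@t; v=R.T@np.linalg.solve(K,[uv[0],uv[1],1.]); return c+v*(z-c[2])/v[2]
def blobs(d,lo,hi,amin=30):
    m=cv2.inRange(cv2.cvtColor(d["frame"],cv2.COLOR_RGB2HSV),lo,hi)
    n,l,s,c=cv2.connectedComponentsWithStats(m)
    return [(c[i],s[i,4],l==i) for i in range(1,n) if s[i,4]>amin]
E
python3 - <<'E'
from h import *
D={n:dict(np.load(f"pics/{n}0.npz")) for n in("top","side")}
d=D["top"]
# board yaw: from red tray minAreaRect at rim z=.034 and wood
for nm,lo,hi,z in(("red",(0,200,80),(4,255,255),.034),("wood",(3,80,40),(14,220,170),.04)):
    b=max(blobs(d,lo,hi,500),key=lambda b:b[1])
    pts=np.argwhere(b[2])[:,::-1].astype(np.float32)
    box=cv2.boxPoints(cv2.minAreaRect(pts)); w=np.array([ray(d,p,z)[:2] for p in box])
    print(nm,b[1],box.round().tolist(),w.round(3).tolist(),w.mean(0),[np.linalg.norm(w[i]-w[i-1]).round(3) for i in range(4)],
     [np.degrees(np.arctan2(*(w[i]-w[i-1])[::-1])).round(1) for i in range(4)])
for n,d in D.items():
    for nm,lo,hi,z in(("yellow",(22,200,120),(33,255,255),.051),("green",(50,120,60),(80,255,255),.09)):
        for b in blobs(d,lo,hi): print(n,nm,b[0].round(1),b[1],ray(d,b[0],z).round(3))
print("shaker",ray(D["top"],(281,230),.095).round(3),ray(D["side"],(315,186),.095).round(3))
E
```

```text
red 6915 [[118.0, 184.0], [178.0, 177.0], [191.0, 304.0], [132.0, 311.0]] [[0.646, 0.328], [0.66, 0.196], [0.384, 0.162], [0.37, 0.29]] [0.51509708 0.24387591] [np.float64(0.279), np.float64(0.133), np.float64(0.279), np.float64(0.129)] [np.float64(7.9), np.float64(-84.0), np.float64(-173.0), np.float64(96.0)]
wood 17642 [[120.0, 183.0], [322.0, 157.0], [339.0, 285.0], [136.0, 311.0]] [[0.647, 0.323], [0.704, -0.125], [0.425, -0.156], [0.37, 0.279]] [0.53657734 0.08038939] [np.float64(0.28), np.float64(0.452), np.float64(0.281), np.float64(0.438)] [np.float64(9.1), np.float64(-82.7), np.float64(-173.7), np.float64(97.2)]
top green [224.4 235.5] 257 [0.53  0.087 0.09 ]
side yellow [265.6 195. ] 56 [ 0.63  -0.004  0.051]
side yellow [228.4 236.5] 78 [0.612 0.132 0.051]
side yellow [341.2 256.8] 86 [0.442 0.07  0.051]
side green [286.2 224.6] 413 [0.527 0.094 0.09 ]
shaker [ 0.542 -0.03   0.095] [ 0.538 -0.023  0.095]
```

Emit:
{"fn": "drive_tool", "kwargs": {"plan": [[0,0,0,0,0,0,0.14],[0,0,0,0,0,0,0.14],[0,0,0,0,0,0,0.14],[0,0,0,0,0,0,0.14],[0,0,0,0,0,0,0.14]], "newtons": 40}}

```text
time_s: 0.6
tcp_pos: [0.2261, 0.5012, 0.2529]
eef_rot: [-0.0, 0.535, 0.845, -0.0]
ft_force: [0.6, -0.0, 0.7]
grip_width: 0.144
gripper_force: 0.0
```

```bash
cat >>h.py <<'E'
YAW=None
def tool(s):
    from scipy.spatial.transform import Rotation as R
    q=s["eef_rot"]; M=R.from_quat([q[1],q[2],q[3],q[0]]).as_matrix(); return M
E
python3 - <<'E'
from h import *
d=dict(np.load("pics/top0.npz"))
for b in blobs(d,(20,150,100),(34,255,255)): print(b[0].round(1),b[1],ray(d,b[0],.051).round(4))
# board outline as wood minus red: four edges via outer hull of wood without red
hsv=cv2.cvtColor(d["frame"],cv2.COLOR_RGB2HSV)
for p in [(230,265),(155,240),(300,260)]: print(hsv[p[1],p[0]])
red=cv2.inRange(hsv,(0,225,60),(6,255,255)); wood=cv2.inRange(hsv,(0,80,30),(14,224,170))
wood=cv2.morphologyEx(wood,cv2.MORPH_OPEN,np.ones((9,9)))
for m,z in((red,.034),(wood,.04)):
    n,l,s,c=cv2.connectedComponentsWithStats(m); i=1+s[1:,4].argmax()
    pts=np.argwhere(l==i)[:,::-1]
    h=cv2.convexHull(pts.astype(np.float32))[:,0]
    w=np.array([ray(d,p,z)[:2] for p in h],np.float32)
    print(cv2.minAreaRect(w))
E
```

```text
[363.5 172.3] 312 [ 0.6689 -0.2128  0.051 ]
[345.  180.7] 175 [ 0.6503 -0.1721  0.051 ]
[274.9 186.4] 195 [ 0.638  -0.0192  0.051 ]
[211.2 193.8] 189 [0.6217 0.1197 0.051 ]
[366.4 199.7] 197 [ 0.6087 -0.2177  0.051 ]
[377.6 237.4] 87 [ 0.5273 -0.2397  0.051 ]
[240.9 276.2] 200 [0.4446 0.0542 0.051 ]
[ 10 177 105]
[  1 223 160]
[ 10 180  98]
((0.3820418119430542, 0.2498636543750763), (0.06152492016553879, 0.01719033345580101), 85.7775650024414)
((0.539731502532959, 0.051428601145744324), (0.27925410866737366, 0.3828445076942444), 7.196519374847412)
```

Emit:
{"fn": "drive_tool", "kwargs": {"plan": [[0,0,0,0,0,0,0.108],[0,0,0,0,0,0,0.108],[0,0,0,0,0,0,0.108],[0,-3.8,2.8,0,0,0,0],[0,-3.8,2.8,0,0,0,0]]}}

```text
time_s: 1.1
tcp_pos: [0.2911, 0.4322, 0.2528]
eef_rot: [-0.0, 0.661, 0.75, -0.0]
ft_force: [0.9, 0.8, 0.1]
grip_width: 0.001
gripper_force: 0.0
```

Emit:
{"fn": "drive_tool", "kwargs": {"plan": [[0,-3.8,2.8,0,0,0,0],[0,-3.8,2.8,0,0,0,0],[0,-3.8,2.8,0,0,0,0],[0,-3.8,2.8,0,0,0,0],[0,-3.8,2.8,0,0,0,0]]}}

```text
time_s: 1.6
tcp_pos: [0.4543, 0.2597, 0.2531]
eef_rot: [-0.0, 0.662, 0.749, -0.0]
ft_force: [-0.0, 0.1, -0.2]
grip_width: 0.001
gripper_force: 0.0
```

Emit:
{"fn": "drive_tool", "kwargs": {"plan": [[0,-3.8,2.8,0,0,0,0],[0,-3.8,2.8,0,0,0,0],[0,-3.8,2.8,0,0,0,0],[0,-3.8,2.8,0,0,0,0],[0,0,0,0,0,0,0]]}}

```text
time_s: 2.1
tcp_pos: [0.586, 0.12, 0.2519]
eef_rot: [0.0, 0.664, 0.747, -0.001]
ft_force: [-0.9, -0.2, -0.2]
grip_width: -0.003
gripper_force: 0.0
```

```bash
cat >>h.py <<'E'
def bf(p,yaw=np.radians(7),c=(.5426,.0197)):
    a=np.array([np.cos(yaw),np.sin(yaw)]);d=np.asarray(p)[:2]-c; return np.array([d@a,d@[-a[1],a[0]]])
E
python3 - <<'E'
from h import *; from cell import env,vision
s=env.sense();M=tool(s);print(s["tcp_pos"],bf(s["tcp_pos"]),M.round(3).tolist(),np.degrees(np.arctan2(M[1,0],M[0,0])),s["time_s"],s["grip_width"])
E
```

```text
[0.58595745 0.11998454 0.25190095] [0.05525588 0.09425309] [[-0.118, 0.993, -0.001], [0.993, 0.117, -0.001], [-0.001, -0.001, -1.0]] 96.74785989250819 2.1 -0.0028659551422919433
```

Emit:
{"fn": "drive_tool", "kwargs": {"plan": [[0,-2.6,1.7,0,0,0,0],[0,-2.6,1.8,0,0,0,0],[0,0,0,4,0,0,0],[0,0,0,4,0,0,0],[0,0,0,4,0,0,0]]}}

```text
time_s: 2.6
tcp_pos: [0.6237, 0.0773, 0.1318]
eef_rot: [-0.0, 0.662, 0.749, -0.0]
ft_force: [0.7, 0.1, -0.1]
grip_width: 0.002
gripper_force: 0.0
```

Emit:
{"fn": "drive_tool", "kwargs": {"plan": [[0,0,0,2,0,0,0],[0,0,0,2,0,0,0],[0,0,0,0,0,0,0]]}}

```text
time_s: 2.9
tcp_pos: [0.6225, 0.0775, 0.0905]
eef_rot: [-0.002, 0.662, 0.749, -0.002]
ft_force: [0.4, -0.0, -0.1]
grip_width: -0.0
gripper_force: 0.0
```

```bash
python3 - <<'E'
from h import *; from cell import env,vision
s=env.sense();print(s["tcp_pos"],bf(s["tcp_pos"]))
for n in("top","side"): cv2.imwrite(f"pics/{n}1.png",vision.get_image(n)["frame"][:,:,::-1])
a=cv2.imread("pics/top1.png")[120:330,100:420];b=cv2.imread("pics/side1.png")[130:340,120:440]
cv2.imwrite("pics/c1.png",np.vstack([cv2.resize(a,None,fx=1.4,fy=1.4),cv2.resize(b,None,fx=1.4,fy=1.4)]))
E
```

```text
[0.62251715 0.07753932 0.09051179] [0.0863703  0.04766874]
```

View pics/c1.png

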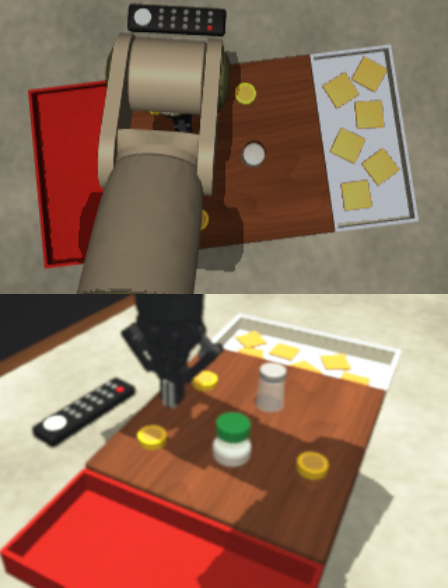

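The caps are clear of the finger. It sits between cap2 and cap3, in line with cap3 at crop (150,437) in the side view. Lowering now, then pushing.

Emit:
{"fn": "drive_tool", "kwargs": {"plan": [[0,-0.4,0.4,1.2,0,0,0],[0,0,0,1.2,0,0,0],[0,0,0,0,0,0,0],[0,1,0,0,0,0,0],[0,1,0,0,0,0,0]]}}

```text
time_s: 3.5
tcp_pos: [0.6263, 0.0941, 0.0697]
eef_rot: [0.0, 0.662, 0.749, 0.0]
ft_force: [-0.5, -0.1, 0.1]
grip_width: 0.003
gripper_force: 0.0
```

Emit:
{"fn": "drive_tool", "kwargs": {"plan": [[0,1,0,0,0,0,0],[0,1,0,0,0,0,0],[0,1,0,0,0,0,0],[0,1,0,0,0,0,0],[0,1,0,0,0,0,0]]}}

```text
time_s: 4.0
tcp_pos: [0.62, 0.1439, 0.0694]
eef_rot: [0.0, 0.662, 0.749, 0.0]
ft_force: [0.5, 0.1, -0.6]
grip_width: 0.003
gripper_force: 0.1
```

Emit:
{"fn": "drive_tool", "kwargs": {"plan": [[0,1,0,0,0,0,0],[0,1,0,0,0,0,0],[0,1,0,0,0,0,0],[0,1,0,0,0,0,0],[0,0,0,0,0,0,0]]}}

```text
time_s: 4.5
tcp_pos: [0.6149, 0.184, 0.0693]
eef_rot: [-0.0, 0.662, 0.75, 0.0]
ft_force: [-0.2, -0.3, 0.6]
grip_width: -0.002
gripper_force: 0.0
```

```bash
python3 - <<'E'
from h import *; from cell import env,vision
s=env.sense();print(s["tcp_pos"],bf(s["tcp_pos"]),s["ft_force"])
b=vision.get_image("side")["frame"][130:384,120:440,::-1]
cv2.imwrite("pics/c2.png",cv2.resize(b,None,fx=1.8,fy=1.8))
E
```

```text
[0.6148928  0.18400828 0.06928545] [0.09177808 0.15427327] [-0.17692731 -0.27487432  0.56247476]
```

View pics/c2.png

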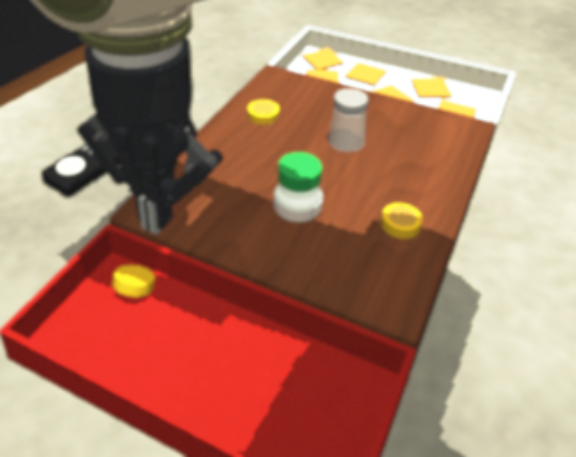

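Cap3 lies in the red tray at (133,280) in the crop. I'll lift over cap2 and come down behind it.

Emit:
{"fn": "drive_tool", "kwargs": {"plan": [[0,0,0,-2.5,0,0,0],[0,0,0,-2.5,0,0,0],[0,-4,0,0,0,0,0],[0,-4.2,0,0,0,0,0],[0,-4.2,0,0,0,0,0]]}}

```text
time_s: 5.05
tcp_pos: [0.6305, 0.0579, 0.1196]
eef_rot: [0.0, 0.662, 0.749, 0.0]
ft_force: [-0.1, -0.3, 0.7]
grip_width: -0.0
gripper_force: 0.0
```

Emit:
{"fn": "drive_tool", "kwargs": {"plan": [[0,-4.2,0,0,0,0,0],[0,-4.2,0,0,0,0,0],[0,-4.4,0,0,0,0,0],[0,0,0,0,0,0,0],[0,0,0,0,0,0,0]]}}

```text
time_s: 5.55
tcp_pos: [0.6459, -0.0685, 0.1191]
eef_rot: [-0.0, 0.663, 0.748, -0.0]
ft_force: [0.2, 0.5, 1.1]
grip_width: -0.0
gripper_force: 0.0
```

```bash
python3 - <<'E'
from h import *; from cell import env,vision
s=env.sense();print(s["tcp_pos"],bf(s["tcp_pos"]),s["ft_force"])
b=vision.get_image("side")["frame"][130:384,120:440,::-1]
cv2.imwrite("pics/c3.png",cv2.resize(b,None,fx=1.8,fy=1.8))
E
```

```text
[ 0.64591    -0.0685123   0.11912581] [ 0.09178957 -0.1001451 ] [0.23651764 0.48599266 1.05283442]
```

View pics/c3.png

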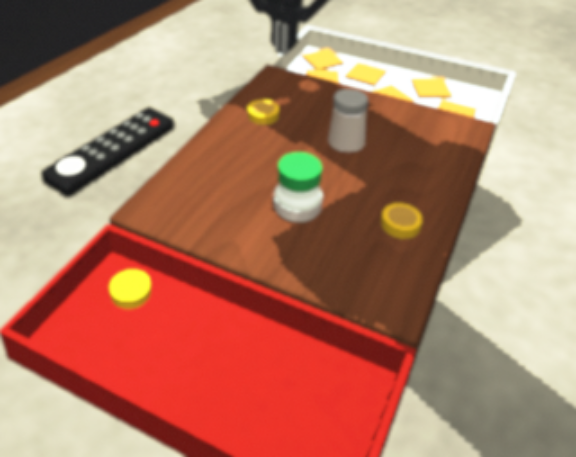

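Cap2 is untouched at (263,110), and the finger is behind it. Lowering and pushing the full length of the board.

Emit:
{"fn": "drive_tool", "kwargs": {"plan": [[0,0,0,2,0,0,0],[0,0,0,2,0,0,0],[0,0,0,1.2,0,0,0],[0,0,0,0,0,0,0],[0,1,0,0,0,0,0]]}}

```text
time_s: 6.1
tcp_pos: [0.6453, -0.0575, 0.0679]
eef_rot: [0.0, 0.662, 0.749, 0.0]
ft_force: [-0.3, -0.3, -1.0]
grip_width: 0.003
gripper_force: 0.0
```

Emit:
{"fn": "drive_tool", "kwargs": {"plan": [[0,1,0,0,0,0,0],[0,1,0,0,0,0,0],[0,1,0,0,0,0,0],[0,1,0,0,0,0,0],[0,1,0,0,0,0,0]]}}

```text
time_s: 6.6
tcp_pos: [0.6387, -0.0069, 0.0675]
eef_rot: [0.0, 0.662, 0.749, 0.0]
ft_force: [0.6, -0.1, 0.3]
grip_width: 0.002
gripper_force: 0.0
```

Emit:
{"fn": "drive_tool", "kwargs": {"plan": [[0,1,0,0,0,0,0],[0,1,0,0,0,0,0],[0,1,0,0,0,0,0],[0,1,0,0,0,0,0],[0,1,0,0,0,0,0]]}}

```text
time_s: 7.1
tcp_pos: [0.6325, 0.0425, 0.0673]
eef_rot: [0.0, 0.662, 0.749, 0.0]
ft_force: [-0.2, 0.1, 0.5]
grip_width: 0.0
gripper_force: 0.0
```

```bash
python3 - <<'E'
from h import *; from cell import env,vision
s=env.sense();print(s["tcp_pos"],bf(s["tcp_pos"]),s["ft_force"])
b=vision.get_image("side")["frame"][130:384,120:440,::-1]
cv2.imwrite("pics/c4.png",cv2.resize(b,None,fx=1.8,fy=1.8))
E
```

```text
[0.63253935 0.04254592 0.0673289 ] [0.09205318 0.01171478] [-0.21477176  0.13162449  0.47544651]
```

View pics/c4.png

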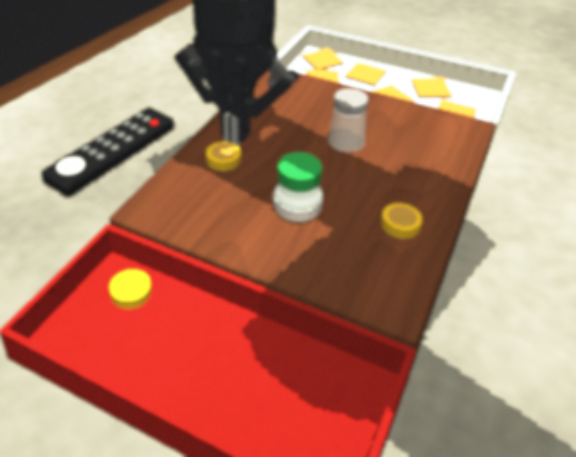

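Cap2 rides squarely ahead of the finger at (224,155). Continuing the push.

Emit:
{"fn": "drive_tool", "kwargs": {"plan": [[0,1,0,0,0,0,0],[0,1,0,0,0,0,0],[0,1,0,0,0,0,0],[0,1,0,0,0,0,0],[0,1,0,0,0,0,0]]}}

```text
time_s: 7.65
tcp_pos: [0.6264, 0.0922, 0.0673]
eef_rot: [-0.0, 0.662, 0.749, 0.0]
ft_force: [-0.0, -0.2, -0.8]
grip_width: -0.002
gripper_force: 0.0
```

Emit:
{"fn": "drive_tool", "kwargs": {"plan": [[0,1,0,0,0,0,0],[0,1,0,0,0,0,0],[0,1,0,0,0,0,0],[0,1,0,0,0,0,0],[0,1,0,0,0,0,0]]}}

```text
time_s: 8.15
tcp_pos: [0.6202, 0.1418, 0.0673]
eef_rot: [0.0, 0.662, 0.749, -0.0]
ft_force: [-0.3, 0.4, 0.7]
grip_width: 0.001
gripper_force: 0.0
```

Emit:
{"fn": "drive_tool", "kwargs": {"plan": [[0,1,0,0,0,0,0],[0,1,0,0,0,0,0],[0,1,0,0,0,0,0],[0,1,0,0,0,0,0],[0,0,0,0,0,0,0]]}}

```text
time_s: 8.65
tcp_pos: [0.6151, 0.182, 0.0673]
eef_rot: [-0.0, 0.662, 0.75, 0.0]
ft_force: [0.1, 0.2, 0.6]
grip_width: 0.0
gripper_force: 0.0
```

```bash
python3 - <<'E'
from h import *; from cell import env,vision
s=env.sense();print(s["tcp_pos"],bf(s["tcp_pos"]),s["ft_force"])
b=vision.get_image("side")["frame"][130:384,120:440,::-1]
cv2.imwrite("pics/c5.png",cv2.resize(b,None,fx=1.8,fy=1.8))
E
```

```text
[0.61513482 0.18203038 0.06731184] [0.09177725 0.15228062] [0.0975465  0.19246977 0.55480107]
```

View pics/c5.png

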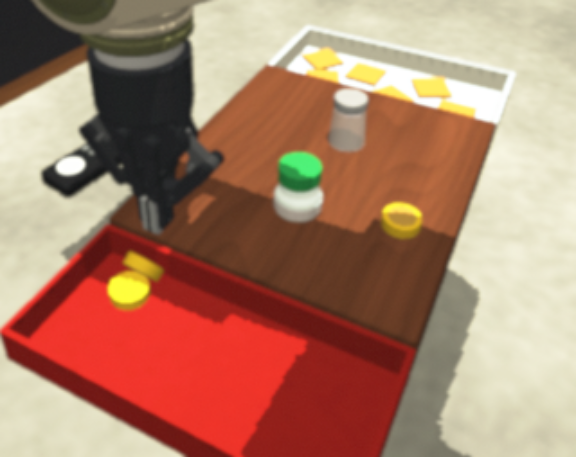

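Cap2 is in the tray at (143,265), leaning beside cap3. Now I'll go high over the jar to cap1.

Emit:
{"fn": "drive_tool", "kwargs": {"plan": [[0,0,0,-3.5,0,0,0],[0,0,0,-3.5,0,0,0],[0,0,0,-3.5,0,0,0],[0,-3.1,-3.7,0,0,0,0],[0,-3.1,-3.7,0,0,0,0]]}}

```text
time_s: 9.2
tcp_pos: [0.5493, 0.1092, 0.1731]
eef_rot: [0.001, 0.662, 0.75, 0.001]
ft_force: [2.1, -1.6, -0.7]
grip_width: 0.005
gripper_force: 0.0
```

Emit:
{"fn": "drive_tool", "kwargs": {"plan": [[0,-3.1,-3.7,0,0,0,0],[0,-3.1,-3.7,0,0,0,0],[0,-3.1,-3.7,0,0,0,0],[0,0,0,0,0,0,0],[0,0,0,0,0,0,0]]}}

```text
time_s: 9.7
tcp_pos: [0.4508, 0.0033, 0.1728]
eef_rot: [0.0, 0.663, 0.748, 0.0]
ft_force: [1.2, -0.8, 0.8]
grip_width: -0.0
gripper_force: 0.0
```

```bash
python3 - <<'E'
from h import *; from cell import env,vision
s=env.sense();print(s["tcp_pos"],bf(s["tcp_pos"]),s["ft_force"])
b=vision.get_image("side")["frame"][130:384,120:440,::-1]
cv2.imwrite("pics/c6.png",cv2.resize(b,None,fx=1.8,fy=1.8))
E
```

```text
[0.45083818 0.00326712 0.17275293] [-0.0930805  -0.00512744] [ 1.24070419 -0.78929068  0.83719495]
```

View pics/c6.png

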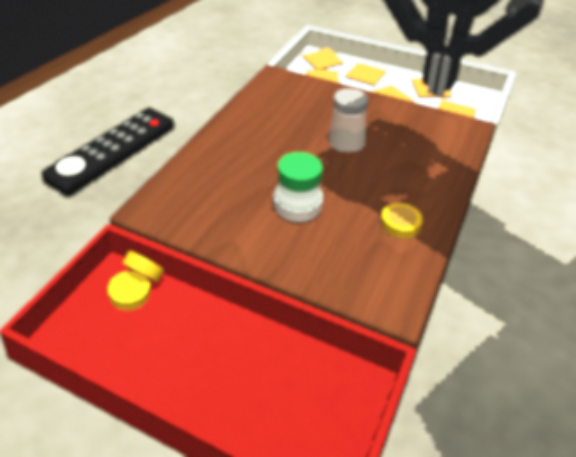

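Cap1 is at (402,220) with the finger hovering behind it. I'll shift 6 mm outward so the knuckles clear the shaker and jar, lower, and push.

Emit:
{"fn": "drive_tool", "kwargs": {"plan": [[0,0,-0.6,3,0,0,0],[0,0,0,3,0,0,0],[0,0,0,3,0,0,0],[0,0,0,1.6,0,0,0],[0,0,0,0,0,0,0]]}}

```text
time_s: 10.25
tcp_pos: [0.4448, 0.0043, 0.0645]
eef_rot: [-0.002, 0.662, 0.75, -0.001]
ft_force: [0.5, 0.4, 0.4]
grip_width: -0.005
gripper_force: 0.0
```

Emit:
{"fn": "drive_tool", "kwargs": {"plan": [[0,1,0,0,0,0,0],[0,1,0,0,0,0,0],[0,1,0,0,0,0,0],[0,1,0,0,0,0,0],[0,1,0,0,0,0,0]]}}

```text
time_s: 10.75
tcp_pos: [0.4387, 0.0541, 0.0667]
eef_rot: [0.0, 0.662, 0.749, 0.0]
ft_force: [0.1, -0.1, -0.1]
grip_width: -0.001
gripper_force: 0.1
```

```bash
python3 - <<'E'
from h import *; from cell import env,vision
s=env.sense();print(s["tcp_pos"],bf(s["tcp_pos"]),s["ft_force"])
b=vision.get_image("side")["frame"][130:384,120:440,::-1]
cv2.imwrite("pics/c7.png",cv2.resize(b,None,fx=1.8,fy=1.8))
E
```

```text
[0.43873271 0.05409299 0.06672399] [-0.09890163  0.04679487] [ 0.12198951 -0.07175175 -0.10584222]
```

View pics/c7.png

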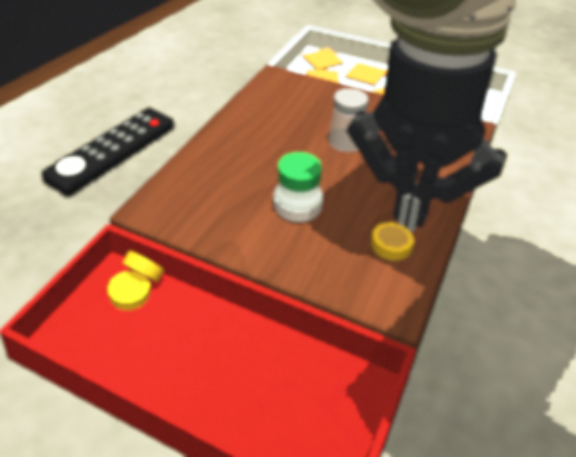

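The finger has cleared the shaker, and cap1 rides ahead of it at (393,240). Continuing.

Emit:
{"fn": "drive_tool", "kwargs": {"plan": [[0,1,0,0,0,0,0],[0,1,0,0,0,0,0],[0,1,0,0,0,0,0],[0,1,0,0,0,0,0],[0,1,0,0,0,0,0]]}}

```text
time_s: 11.3
tcp_pos: [0.4325, 0.1035, 0.0663]
eef_rot: [-0.0, 0.662, 0.749, -0.0]
ft_force: [0.4, 0.6, -0.3]
grip_width: 0.004
gripper_force: 0.1
```

Emit:
{"fn": "drive_tool", "kwargs": {"plan": [[0,1,0,0,0,0,0],[0,1,0,0,0,0,0],[0,1,0,0,0,0,0],[0,1,0,0,0,0,0],[0,1,0,0,0,0,0]]}}

```text
time_s: 11.8
tcp_pos: [0.4264, 0.1531, 0.0663]
eef_rot: [0.0, 0.662, 0.749, 0.0]
ft_force: [0.1, 0.7, 0.2]
grip_width: -0.002
gripper_force: 0.0
```

Emit:
{"fn": "drive_tool", "kwargs": {"plan": [[0,0.8,0,0,0,0,0],[0,0,0,0,0,0,0],[0,0,0,-4,0,0,0],[0,0,0,-4,0,0,0],[0,0,0,-4,0,0,0]]}}

```text
time_s: 12.3
tcp_pos: [0.4252, 0.16, 0.1878]
eef_rot: [-0.0, 0.662, 0.749, -0.0]
ft_force: [1.8, -0.4, 0.1]
grip_width: 0.001
gripper_force: 0.0
```

Emit:
{"fn": "drive_tool", "kwargs": {"plan": [[0,0,0,-4,0,0,0],[0,0,0,-2,0,0,0],[0,0,0,0,0,0,0],[0,0,0,0,0,0,0],[0,0,0,0,0,0,0]]}}

```text
time_s: 12.8
tcp_pos: [0.4251, 0.16, 0.245]
eef_rot: [-0.001, 0.662, 0.749, -0.001]
ft_force: [0.6, 0.2, -0.1]
grip_width: -0.001
gripper_force: 0.0
```

```bash
python3 - <<'E'
from h import *; from cell import env,vision
s=env.sense();print(s["tcp_pos"],bf(s["tcp_pos"]),s["ft_force"])
b=vision.get_image("side")["frame"][130:384,120:440,::-1]
cv2.imwrite("pics/c8.png",cv2.resize(b,None,fx=1.8,fy=1.8))
E
```

```text
[0.42505401 0.16002511 0.24504802] [-0.09956849  0.1536044 ] [ 0.59021093  0.17824188 -0.14596193]
```

View pics/c8.png

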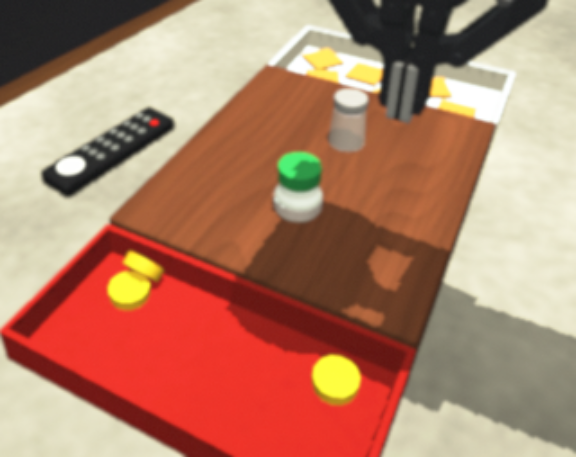

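All three caps are in the red tray: two near (135,280) and one at (336,378). The shaker, jar and remote have not moved.

```bash
python3 -c "
from cell import env
print(env.finish_job())"
```

```text
the job is handed in; nothing more can be done
None
```

All three caps were swept into the red catch tray (cap2 rests tilted against cap3 inside it), the shaker, dip jar and remote look unmoved in the pictures, and the job was handed in at about 13 s.

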